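Press home and spin-check the jiko blower's impeller

TASK

The impeller of the red charcoal-stove blower has crept up its shaft, so that it catches on the two yellow guard ribs inside the casing. Touch down slowly on its hub and press it gently until you feel it bottom, then push it round by a blade with a fingertip, through at least one full turn in one direction, to check that it turns freely. Use only light force on it, take your hand away so that it stands still, and leave the other things around it where they are.

Things in the scene. Friction and masses are not known exactly. Their poses are not given: they have to be found in the camera images.
- blower: Red plastic blower, fixed, its round open mouth up. Casing 200 mm across outside, 190 mm inside, rim 88 mm above the floor; a square snout (75 mm wide, top 72 mm high) runs along its +y to 180 mm from the centre. Origin: centre of the underside, on the impeller's vertical axis.
- mouth (a point): Centre of the blower's mouth at rim height, 88 mm above its origin, same axes. At 45 and 225 degrees from its x (towards y) an upright yellow guard rib, 14 mm wide, stands against the wall inside, 83 mm from the axis outwards, its top 82 to 92 mm above the floor: the bearing, and with it the ribs and the impeller's home height, sits up to 10 mm higher in some blowers (not given).
- hub_top (a point): Centre of the flat top of the impeller's steel hub, 36 mm across, 98 to 136 mm above the floor at the start; z up, x along the orange blade. The impeller starts 6 to 34 mm too high (amount not given), slides down its shaft against about 4 N of friction onto a rubber washer (roughly 5 N per mm), and stays where left. More than 24 N on it bends the shaft; landing on it at 10 mm/s can do so, 6 is safe.
- orange_blade (a point): Middle of the orange blade, 49 mm out from the axis, 28 mm below the hub's top. Four upright radial blades 90 degrees apart (one orange, three blue), each 4 mm thick, 40 mm high, from the hub out to 79 mm from the axis, tops 8 mm below the hub's top, on a white disc 160 mm across. Small ears at their feet reach 89 mm out; they strike the ribs until the impeller is home, then pass 2 mm under them.
- impeller (a joint): Turn of the impeller about its vertical axis in rad, counter-clockwise from above positive, counted on over full turns; at the start between -0.3 and 0.3; at 0 the orange blade lies along the blower's +x. About 0.03 N m of drag, hardly coasts; no stops other than the ribs.
- tin: Bystander: aluminium charcoal tin, 136 mm across, 150 mm high; origin at the centre of its underside.
- tin_lid: Bystander: lift-off lid lying on the tin, 144 mm across, 28 mm high with its black knob; origin at the centre of its underside.
- kettle: Bystander: small aluminium kettle, 150 mm across, 157 mm high with its handle, spout along its -x; origin at the centre of its underside.
- lighter: Bystander: green gas lighter lying flat, 220 mm long along its x, 24 mm high; origin 85 mm from the butt end, on the floor.
- poker: Bystander: steel poker with a wooden grip lying flat, 460 mm long along its x, 12 mm high; origin near the middle, on the floor.
- mug: Bystander: blue mug, 80 mm across, 80 mm high, handle along its +y; origin at the centre of its underside.

How it is judged:
By the outcome, as a careful person would: the job done as asked, in the order asked, and still so for the second after the job is handed in, with the robot touching nothing.
It also fails if it takes over 64 s, if anything falls off the work surface, if the arm or the gripper's body presses on something with over 40 N, if the wrist force passes 120 N, or if a joint passes its speed limit or range.

ROBOT

A 6-joint arm with a two-finger parallel gripper is mounted at the origin on the work surface. World frame = base frame: x ahead of the robot, y to its left, z up, the work surface at z = 0. Lengths are in m, angles in rad, forces in N, time in s.
With the tool pointing down it reaches from about 0.25 to 0.775 m from the base axis. Payload 4 kg.
Tool frame: the origin (TCP) lies between the finger pads; the fingertips stand robot.tip_reach ahead of it and the grasp point (between the pads) lies 2 mm behind it (robot.tip_reach is the distance from the TCP to the fingertips, in m); z points along the fingers, y is the line along which they close (so a half turn about z gives the same grasp; the last joint's range is limited). The gripper opens to 85 mm and grips with 20 to 120 N. Pads are 22 mm wide; open, the fingers measure 114 mm over their backs; the gripper's body (76 mm by 85 mm) begins 54 mm behind the grasp point. The pads swing forward as they close: fully open they stand 13 mm farther back than shut.
Start: joints at [-1.332, 0.087, 1.371, -0, 1.684, -0.103], TCP at [0.184, -0.518, 0.248] pointing down, gripper open.
Joint ranges: [-3.1, 3.1], [-0.76, 2.03], [0.27, 2.55], [-1.08, 4.22], [0.17, 2.65], [-2.57, 2.57]. Speed limits (rad/s): [2.79, 2.79, 3.14, 3.14, 3.14, 3.14].

INTERFACE

Orientations are given as a 3x3 rotation matrix whose columns are the frame's x, y, z axes.
In Python, from workcell import telemetry, cams, robot gives the robot as it stands.
- The arm moves only by the tool jog_arm, never from a script. Its argument "series" is a list of rows, each an object with "xyz": the shift along the tool's x, y, z in mm, a list of three; "roll": the turn about the tool's z in degrees; "claw": the opening, from -1 (shut) to 1 (fully open). In form: [{"xyz": [x, y, z], "roll": roll, "claw": claw}, ...]. A call has 1 to 5 rows; each row shifts and turns the commanded pose from where the row before left it, along the tool's axes as they then stand; what a row does not reach is not made up. A row lasts 1/8 s, in which the tool goes at most 62.5 mm and 10.7 degrees, less where a joint would pass 70% of its speed; a pose out of reach is approached as far as the arm can. A call with a gripper value outside its range is refused whole. The fingers move at their own pace and stop on an object; "newtons" is the grip in N (left out, the last holds). Time passes only in rows, so rows that do not move let the fingers close. It gives the time, the measured TCP pose, the force, the opening and the grip force at its end, in the units of the state.
- telemetry.observe(): the state, without advancing time (a new reading comes with each control period).
- cams.camera(name): name is "scene" or "top" or "wrist"; returns a dict with "img" (400x640x3 uint8, blue, green, red), "depth" (400x640 float32, m along the optical axis (not along the pixel's ray), 0 where there is no reading), "fx", "fy", "cx", "cy" (pixels), "rvec" (rotation vector, rad) and "tvec" (3), from world to camera coordinates, as OpenCV has them. Camera axes: x right, y down, z forward; pixel columns grow to the right and rows downward; lengths in m; the calibration is good to about 2 mm. A picture is of the moment at which its call begins.
- robot.job_done(): hands the job in; it is judged then, once.
The state is a dict: "time_s": time; "q": joint angles; "joint_vel": joint speeds; "effort": joint torques, N m; "eef_pos": TCP position; "ee_rot": TCP orientation; "ft_force": force on the tool from outside, world axes, zero at the start; "wrist_torque": the same for the moment, N m; "gripper_width": finger opening in m; "finger_force": force on a finger pad.
Only numpy, scipy, OpenCV 4.12 (cv2) and the standard library are available. Lean on these libraries where they do the work, as an engineer would, in place of code of your own. Each camera call takes 0.05 s, during which the arm holds its last target. There are 200 camera calls.

## Working session

There is one attempt and no reset: what is moved stays moved. The work goes in short steps, Python scripts to look and compute and a tool call to move; the robot and the scene stay as the last step left them, time stands still between calls to the robot, and variables do not carry over. Pictures are saved under pics/ and viewed, at most 10 in all, crops included, and the job is handed in when it is done.

Besides the shell and the picture viewer there is one more tool, called as a command line: name --argument value ..., lists and objects as JSON in quotes. jog_arm: Moves the arm, as the interface text tells. Its arguments: {"type":"object","properties":{"series":{"type":"array"},"newtons":{"type":"number"}},"required":["series"]}

```bash
mkdir -p pics; cat > h.py <<'E'
import numpy as np, cv2
from workcell import telemetry, cams, robot
def shot(n,f):
    c=cams.camera(n); cv2.imwrite('pics/'+f,c['img']); np.save('pics/'+f[:-4]+'.npy',c,allow_pickle=True); return c
def world(c):
    R,_=cv2.Rodrigues(np.array(c['rvec'],float)); d=c['depth']; v,u=np.mgrid[:400,:640]
    P=np.stack([(u-c['cx'])/c['fx']*d,(v-c['cy'])/c['fy']*d,d],-1)
    W=(P-np.array(c['tvec']).reshape(3))@R
    W[d==0]=np.nan; return W
E
python3 - <<'E'
from h import *
s=telemetry.observe(); print(s['eef_pos'],s['ee_rot'],s['ft_force'],s['gripper_width'],s['time_s'],robot.tip_reach)
shot('top','top1.png'); shot('scene','sc1.png')
E
```

```text
[ 0.18422682 -0.51775542  0.24714261] [[ 9.42157596e-01  3.35169793e-01 -5.22668194e-04]
 [ 3.35170133e-01 -9.42155266e-01  2.10643082e-03]
 [ 2.13577390e-04 -2.15977256e-03 -9.99997645e-01]] [-0.57372368  0.45968843 -0.37612866] 0.08555739038195403 0.0 0.017
```

View pics/top1.png

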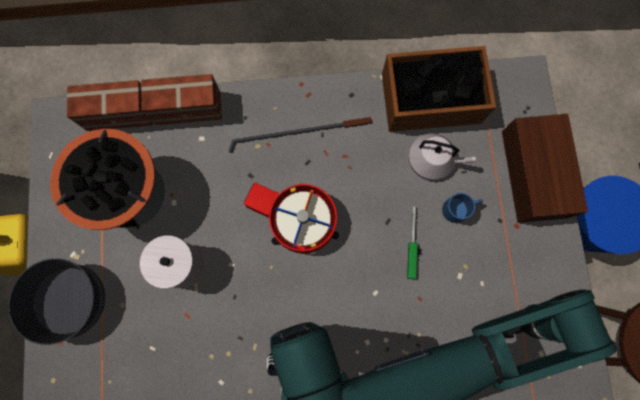

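View pics/sc1.png

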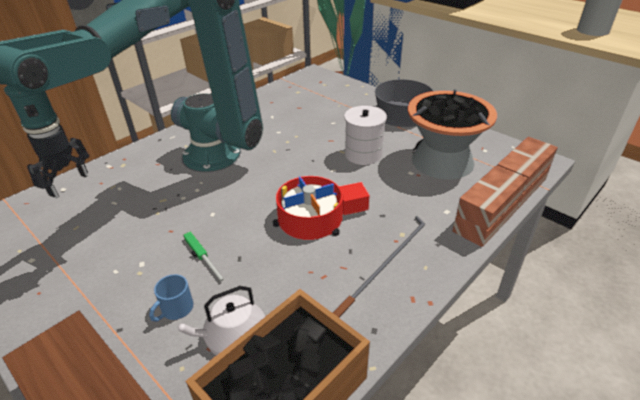

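The top view shows the blower at about (303,217), with its snout pointing left to (262,197). The orange blade points up to about (309,195) and the hub is at (303,216). Next I'll compute the geometry.

```bash
python3 - <<'E'
from h import *
for n in ['top1','sc1']:
    c=np.load(f'pics/{n}.npy',allow_pickle=True).item(); W=world(c); im=c['img'].astype(int); b,g,r=im[...,0],im[...,1],im[...,2]
    hsv=cv2.cvtColor(c['img'],cv2.COLOR_BGR2HSV); H,S,V=[hsv[...,i].astype(int) for i in range(3)]
    box=np.zeros((400,640),bool)
    if n=='top1': box[175:260,235:345]=1
    else: box[165:245,265:375]=1
    red=box&((H<5)|(H>174))&(S>170)&(V>80)
    rim=red&(abs(W[...,2]-.088)<.006)
    p=W[rim][:,:2]; 
    # circle fit to rim with outlier rejection
    from scipy.optimize import least_squares
    f=least_squares(lambda q:np.hypot(*(p-q).T)-.0975,p.mean(0),loss='soft_l1',f_scale=.003)
    C=f.x; print(n,'centre',C,'rms',np.sqrt(np.mean(f.fun**2)),len(p), 'rimz',np.median(W[rim][:,2]))
    d=W[...,:2]-C; rr=np.hypot(d[...,0],d[...,1])
    sn=red&(rr>.11); print('snout dir',np.degrees(np.arctan2(*np.nanmean(d[sn],0)[::-1])),'z',np.nanmedian(W[sn][:,2]))
    hub=box&(rr<.015); print('hubz',np.nanpercentile(W[hub][:,2],[10,50,90]))
    for nm,m in dict(orange=(H>7)&(H<19)&(S>130),blue=(H>100)&(H<130)&(S>100),yellow=(H>20)&(H<35)&(S>130)).items():
        m=m&box&(rr<.1)&(rr>.02)
        for a in np.unique(np.round(np.degrees(np.arctan2(d[m][:,1],d[m][:,0]))/45))if nm!='orange' else [None]:
            ang=np.degrees(np.arctan2(d[...,1],d[...,0])); k=m if a is None else m&(np.round(ang/45)==a)
            if k.sum()>3: print(nm,k.sum(),'ang',np.median(ang[k]),'r',np.median(rr[k]),'z',np.nanpercentile(W[k][:,2],[10,50,90]))
E
```

```text
top1 centre [ 0.5151496  -0.00556936] rms 0.0017095181908705931 331 rimz 0.08780155960182576
snout dir 60.929746737014966 z 0.07194106250188428
hubz [0.10920273 0.11318633 0.11595911]
orange 79 ang -23.63035906490191 r 0.07890103224872907 z [0.0368645  0.08570764 0.10605347]
blue 31 ang -114.22758729530393 r 0.04165809596340685 z [0.07890398 0.0976701  0.10480372]
blue 8 ang -111.62804962264963 r 0.03602948931615497 z [0.06299792 0.10073356 0.10759663]
blue 9 ang 67.28274179699032 r 0.06339456785329307 z [0.06731701 0.09336373 0.10389897]
blue 22 ang 68.08174602603134 r 0.04920663900129203 z [0.08828566 0.09717146 0.10799065]
blue 12 ang 156.92130178860333 r 0.06899795927211762 z [0.06596306 0.09929661 0.10805814]
blue 20 ang 158.7825668436074 r 0.045111638294709516 z [0.08186794 0.10118616 0.10722459]
sc1 centre [ 0.51885713 -0.00696262] rms 0.001958828737586994 235 rimz 0.08520245558027291
snout dir 53.25272917737744 z 0.06881057949736864
hubz [0.07430111 0.10972415 0.1139924 ]
orange 88 ang -23.876410108989162 r 0.050654684598858184 z [0.06928615 0.08516628 0.10259348]
blue 142 ang -115.26245410803813 r 0.05040442469048566 z [0.07229429 0.08719917 0.10205704]
blue 36 ang -111.40533704350202 r 0.039062339980509495 z [0.07516397 0.08921514 0.10056498]
blue 52 ang 65.7849904059037 r 0.046141590348751926 z [0.07412052 0.0865602  0.10346492]
blue 119 ang 69.75264470379402 r 0.05499830355559256 z [0.07210213 0.08738955 0.10264381]
blue 19 ang 156.99188958382942 r 0.07077984815004996 z [0.07234285 0.0938013  0.10508765]
blue 23 ang 158.12462331425547 r 0.06106991278556385 z [0.0725342  0.08996798 0.10221474]
yellow 28 ang -163.51621937155738 r 0.0886894217805348 z [0.06854792 0.08111775 0.08639234]
yellow 5 ang 15.375856319983551 r 0.08582036541599224 z [0.08398979 0.08586222 0.08837604]
```

jog_arm --series '[{"xyz": [20,-15,0],"roll": 0,"claw": -1},{"xyz": [42,-32,0],"roll": 0,"claw": -1},{"xyz": [42,-32,0],"roll": 0,"claw": -1},{"xyz": [42,-32,0],"roll": 0,"claw": -1},{"xyz": [42,-32,0],"roll": 0,"claw": -1}]' --newtons 20

```text
time_s: 0.72
eef_pos: [0.3144, -0.3176, 0.2482]
ee_rot: [[0.942, 0.336, 0.001], [0.336, -0.942, 0.001], [0.001, -0.0, -1.0]]
ft_force: [0.7, 0.1, 0.8]
gripper_width: 0.0001
finger_force: 0.0
```

jog_arm --series '[{"xyz": [42,-32,0],"roll": 0,"claw": -1},{"xyz": [42,-32,0],"roll": 0,"claw": -1},{"xyz": [42,-32,0],"roll": 0,"claw": -1},{"xyz": [42,-32,0],"roll": 0,"claw": -1},{"xyz": [42,-32,0],"roll": 0,"claw": -1}]'

```text
time_s: 1.35
eef_pos: [0.4579, -0.0964, 0.2483]
ee_rot: [[0.942, 0.336, 0.0], [0.336, -0.942, 0.0], [0.0, -0.0, -1.0]]
ft_force: [0.1, -1.5, 0.2]
gripper_width: -0.0
finger_force: 0.0
```

jog_arm --series '[{"xyz": [42,-32,0],"roll": 0,"claw": -1},{"xyz": [20,-15,0],"roll": 0,"claw": -1},{"xyz": [10,-5,0],"roll": 0,"claw": -1},{"xyz": [0,0,0],"roll": 0,"claw": -1}]'

```text
time_s: 1.85
eef_pos: [0.5079, -0.0257, 0.2481]
ee_rot: [[0.942, 0.336, -0.001], [0.336, -0.942, -0.0], [-0.001, 0.0, -1.0]]
ft_force: [-0.4, -0.3, -0.0]
gripper_width: -0.0005
finger_force: 0.0
```

```bash
python3 - <<'E'
from h import *
c=shot('wrist','w1.png'); W=world(c)
hsv=c['img']; hsv=cv2.cvtColor(hsv,cv2.COLOR_BGR2HSV); H,S,V=[hsv[...,i].astype(int) for i in range(3)]
C=np.array([.516,-.006]); d=W[...,:2]-C; rr=np.hypot(d[...,0],d[...,1]); z=W[...,2]
m=(rr<.035)&(z>.105)&(z<.14)&(S<60); print('hub',m.sum(),np.nanmedian(z[m]),(np.nanmin(W[m][:,:2],0)+np.nanmax(W[m][:,:2],0))/2,np.ptp(W[m][:,:2],axis=0))
rim=((H<5)|(H>174))&(S>150)&(abs(z-.088)<.006)&(abs(rr-.0975)<.012)
from scipy.optimize import least_squares
p=W[rim][:,:2]
if len(p)>20: print('rim',len(p),least_squares(lambda q:np.hypot(*(p-q).T)-.0975,C,loss='soft_l1',f_scale=.003).x)
y=(H>20)&(H<35)&(S>130)&(rr<.1); print('yellow z',y.sum(),np.nanpercentile(z[y],[50,80,95]) if y.any() else'')
E
```

```text
hub 1772 0.11300630584636223 [0.51567484 0.00223229] [0.03525026 0.04927444]
rim 5195 [ 0.515324   -0.00504799]
yellow z 203 [0.08687725 0.08741646 0.08809717]
```

View pics/w1.png

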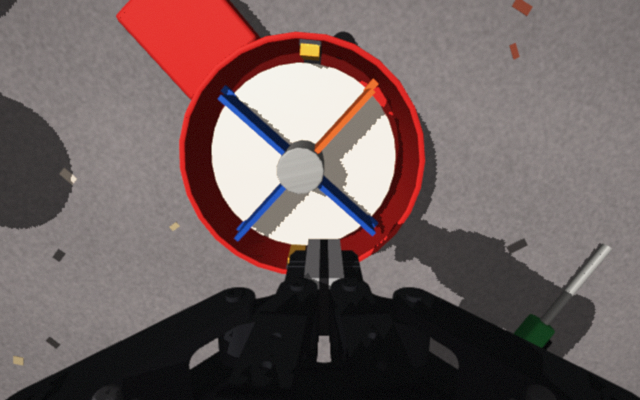

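The wrist view shows the hub at (300,170) and the orange blade running to (373,85). The ribs are at (310,50) and (297,252), and the shut fingertips at (325,260). The rib top is about 87 mm, so the hub's home height should be about 97 mm. The hub top is now at about 113 mm.

jog_arm --series '[{"xyz": [7,-8,20],"roll": 0,"claw": -1},{"xyz": [7,-9,30],"roll": 0,"claw": -1},{"xyz": [0,0,30],"roll": 0,"claw": -1},{"xyz": [0,0,20],"roll": 0,"claw": -1},{"xyz": [0,0,6],"roll": 0,"claw": -1}]'

```text
time_s: 2.52
eef_pos: [0.5143, -0.0065, 0.1408]
ee_rot: [[0.943, 0.333, -0.003], [0.333, -0.943, -0.0], [-0.003, -0.001, -1.0]]
ft_force: [-0.5, -0.5, 0.5]
gripper_width: -0.0002
finger_force: 0.0
```

jog_arm --series '[{"xyz": [0,0,0.6],"roll": 0,"claw": -1},{"xyz": [0,0,0.6],"roll": 0,"claw": -1},{"xyz": [0,0,0.6],"roll": 0,"claw": -1},{"xyz": [0,0,0.6],"roll": 0,"claw": -1},{"xyz": [0,0,0.6],"roll": 0,"claw": -1}]'

```text
time_s: 3.15
eef_pos: [0.5158, -0.0055, 0.1395]
ee_rot: [[0.942, 0.335, 0.0], [0.335, -0.942, -0.0], [0.0, 0.0, -1.0]]
ft_force: [1.0, -0.1, -1.3]
gripper_width: 0.0001
finger_force: 0.0
```

jog_arm --series '[{"xyz": [0,0,0.6],"roll": 0,"claw": -1},{"xyz": [0,0,0.6],"roll": 0,"claw": -1},{"xyz": [0,0,0.6],"roll": 0,"claw": -1},{"xyz": [0,0,0.6],"roll": 0,"claw": -1},{"xyz": [0,0,0.6],"roll": 0,"claw": -1}]'

```text
time_s: 3.78
eef_pos: [0.5157, -0.0055, 0.1362]
ee_rot: [[0.942, 0.335, -0.0], [0.335, -0.942, -0.0], [-0.0, 0.0, -1.0]]
ft_force: [-0.5, -0.2, 0.1]
gripper_width: 0.0001
finger_force: 0.0
```

jog_arm --series '[{"xyz": [0,0,0.6],"roll": 0,"claw": -1},{"xyz": [0,0,0.6],"roll": 0,"claw": -1},{"xyz": [0,0,0.6],"roll": 0,"claw": -1},{"xyz": [0,0,0.6],"roll": 0,"claw": -1},{"xyz": [0,0,0.6],"roll": 0,"claw": -1}]'

```text
time_s: 4.4
eef_pos: [0.5157, -0.0055, 0.1333]
ee_rot: [[0.942, 0.335, 0.0], [0.335, -0.942, -0.0], [0.0, 0.0, -1.0]]
ft_force: [-0.3, 0.2, 0.1]
gripper_width: 0.0005
finger_force: 0.0
```

jog_arm --series '[{"xyz": [0,0,0.6],"roll": 0,"claw": -1},{"xyz": [0,0,0.6],"roll": 0,"claw": -1},{"xyz": [0,0,0.6],"roll": 0,"claw": -1},{"xyz": [0,0,0.6],"roll": 0,"claw": -1},{"xyz": [0,0,0.6],"roll": 0,"claw": -1}]'

```text
time_s: 5.03
eef_pos: [0.5157, -0.0055, 0.1303]
ee_rot: [[0.942, 0.335, 0.0], [0.335, -0.942, -0.0], [0.0, 0.0, -1.0]]
ft_force: [-0.2, -0.2, -0.3]
gripper_width: 0.0001
finger_force: 0.0
```

jog_arm --series '[{"xyz": [0,0,0.6],"roll": 0,"claw": -1},{"xyz": [0,0,0.6],"roll": 0,"claw": -1},{"xyz": [0,0,0.6],"roll": 0,"claw": -1},{"xyz": [0,0,0.6],"roll": 0,"claw": -1},{"xyz": [0,0,0.6],"roll": 0,"claw": -1}]'

```text
time_s: 5.65
eef_pos: [0.5157, -0.0055, 0.1274]
ee_rot: [[0.942, 0.335, 0.0], [0.335, -0.942, -0.0], [0.0, 0.0, -1.0]]
ft_force: [-1.1, -0.1, 2.6]
gripper_width: -0.0002
finger_force: 1.1
```

jog_arm --series '[{"xyz": [0,0,0.6],"roll": 0,"claw": -1},{"xyz": [0,0,0.6],"roll": 0,"claw": -1},{"xyz": [0,0,0.6],"roll": 0,"claw": -1},{"xyz": [0,0,0.6],"roll": 0,"claw": -1},{"xyz": [0,0,0.6],"roll": 0,"claw": -1}]'

```text
time_s: 6.28
eef_pos: [0.5157, -0.0055, 0.1243]
ee_rot: [[0.942, 0.335, 0.0], [0.335, -0.942, -0.0], [0.0, 0.0, -1.0]]
ft_force: [0.2, 0.5, 2.6]
gripper_width: 0.0
finger_force: 1.1
```

jog_arm --series '[{"xyz": [0,0,0.6],"roll": 0,"claw": -1},{"xyz": [0,0,0.6],"roll": 0,"claw": -1},{"xyz": [0,0,0.6],"roll": 0,"claw": -1},{"xyz": [0,0,0.6],"roll": 0,"claw": -1},{"xyz": [0,0,0.6],"roll": 0,"claw": -1}]'

```text
time_s: 6.9
eef_pos: [0.5157, -0.0055, 0.1213]
ee_rot: [[0.942, 0.335, 0.0], [0.335, -0.942, -0.0], [0.0, 0.0, -1.0]]
ft_force: [0.3, 0.7, 1.7]
gripper_width: 0.0002
finger_force: 1.1
```

jog_arm --series '[{"xyz": [0,0,0.6],"roll": 0,"claw": -1},{"xyz": [0,0,0.6],"roll": 0,"claw": -1},{"xyz": [0,0,0.6],"roll": 0,"claw": -1},{"xyz": [0,0,0.6],"roll": 0,"claw": -1},{"xyz": [0,0,0.6],"roll": 0,"claw": -1}]'

```text
time_s: 7.52
eef_pos: [0.5157, -0.0055, 0.1183]
ee_rot: [[0.942, 0.335, 0.0], [0.335, -0.942, -0.0], [0.0, 0.0, -1.0]]
ft_force: [0.6, 0.3, 2.1]
gripper_width: -0.0001
finger_force: 1.1
```

jog_arm --series '[{"xyz": [0,0,0.6],"roll": 0,"claw": -1},{"xyz": [0,0,0.6],"roll": 0,"claw": -1},{"xyz": [0,0,0.6],"roll": 0,"claw": -1},{"xyz": [0,0,0.6],"roll": 0,"claw": -1}]'

```text
time_s: 8.02
eef_pos: [0.5157, -0.0055, 0.1159]
ee_rot: [[0.942, 0.335, 0.0], [0.335, -0.942, -0.0], [0.0, 0.0, -1.0]]
ft_force: [-0.4, -0.3, 2.3]
gripper_width: 0.0001
finger_force: 1.1
```

jog_arm --series '[{"xyz": [0,0,0.6],"roll": 0,"claw": -1},{"xyz": [0,0,0.6],"roll": 0,"claw": -1},{"xyz": [0,0,0.6],"roll": 0,"claw": -1}]'

```text
time_s: 8.4
eef_pos: [0.5157, -0.0055, 0.1141]
ee_rot: [[0.942, 0.335, 0.0], [0.335, -0.942, -0.0], [0.0, 0.0, -1.0]]
ft_force: [-0.4, 0.2, 2.7]
gripper_width: -0.0002
finger_force: 1.1
```

jog_arm --series '[{"xyz": [0,0,0.6],"roll": 0,"claw": -1},{"xyz": [0,0,0.6],"roll": 0,"claw": -1},{"xyz": [0,0,0.6],"roll": 0,"claw": -1}]'

```text
time_s: 8.78
eef_pos: [0.5159, -0.0055, 0.1136]
ee_rot: [[0.942, 0.335, 0.001], [0.335, -0.942, -0.0], [0.001, 0.001, -1.0]]
ft_force: [-2.6, 0.6, 9.1]
gripper_width: 0.0002
finger_force: 4.7
```

The force has risen to 9 N, so it's bottoming. I'll press slightly more, then lift.

jog_arm --series '[{"xyz": [0,0,0.5],"roll": 0,"claw": -1},{"xyz": [0,0,0],"roll": 0,"claw": -1}]'

```text
time_s: 9.02
eef_pos: [0.516, -0.0056, 0.1136]
ee_rot: [[0.942, 0.335, 0.001], [0.335, -0.942, -0.0], [0.001, 0.001, -1.0]]
ft_force: [-3.1, -0.5, 9.0]
gripper_width: -0.0001
finger_force: 4.7
```

jog_arm --series '[{"xyz": [0,0,0.6],"roll": 0,"claw": -1},{"xyz": [0,0,0.4],"roll": 0,"claw": -1}]'

```text
time_s: 9.28
eef_pos: [0.5161, -0.0056, 0.1136]
ee_rot: [[0.942, 0.335, 0.002], [0.335, -0.942, -0.0], [0.002, 0.001, -1.0]]
ft_force: [-4.0, 1.0, 14.5]
gripper_width: -0.0
finger_force: 7.0
```

Bottomed at a hub height of about 97 mm, as predicted. Next I'll lift, go over the gap behind the orange blade, and check.

jog_arm --series '[{"xyz": [0,0,-1.5],"roll": 0,"claw": -1},{"xyz": [0,0,-2],"roll": 0,"claw": -1},{"xyz": [0,0,-10],"roll": 0,"claw": -1},{"xyz": [0,0,-20],"roll": 0,"claw": -1},{"xyz": [2,47,-10],"roll": 0,"claw": -1}]'

```text
time_s: 9.9
eef_pos: [0.5335, -0.0474, 0.1557]
ee_rot: [[0.941, 0.339, 0.002], [0.339, -0.941, 0.001], [0.002, -0.0, -1.0]]
ft_force: [1.2, -0.5, 0.0]
gripper_width: -0.0001
finger_force: 0.0
```

jog_arm --series '[{"xyz": [0,0,0],"roll": 0,"claw": -1},{"xyz": [0,0,0],"roll": 0,"claw": -1}]'

```text
time_s: 10.15
eef_pos: [0.5329, -0.0489, 0.1538]
ee_rot: [[0.942, 0.335, -0.001], [0.335, -0.942, 0.001], [-0.001, -0.001, -1.0]]
ft_force: [0.2, 0.7, -0.7]
gripper_width: -0.0003
finger_force: 0.0
```

```bash
python3 - <<'E'
from h import *
print(telemetry.observe()['eef_pos'])
C=np.array([.5155,-.0052])
for n,f in [('wrist','w2.png'),('top','top2.png')]:
    c=shot(n,f); W=world(c); hsv=cv2.cvtColor(c['img'],cv2.COLOR_BGR2HSV); H,S,V=[hsv[...,i].astype(int) for i in range(3)]
    d=W[...,:2]-C; rr=np.hypot(d[...,0],d[...,1]); z=W[...,2]
    m=(rr<.014)&(S<60)&(z<.14); print(n,'hubz',np.nanmedian(z[m]) if m.any() else 0)
    o=(H>7)&(H<19)&(S>130)&(rr>.02)&(rr<.08)&(z>.06)&(z<.12); print('or',o.sum(),np.degrees(np.median(np.arctan2(d[o][:,1],d[o][:,0]))),np.nanpercentile(z[o],[50,95]))
E
```

```text
[ 0.53292128 -0.04887791  0.15384825]
wrist hubz 0.0967637895676938
or 1050 -21.95059678257983 [0.08855873 0.08972552]
top hubz 0.09678406387432346
or 0 nan nan
  return _methods._mean(a, axis=axis, dtype=dtype,
  ret = ret.dtype.type(ret / rcount)
  return np.nanmean(a, axis, out=out, keepdims=keepdims)
```

View pics/w2.png

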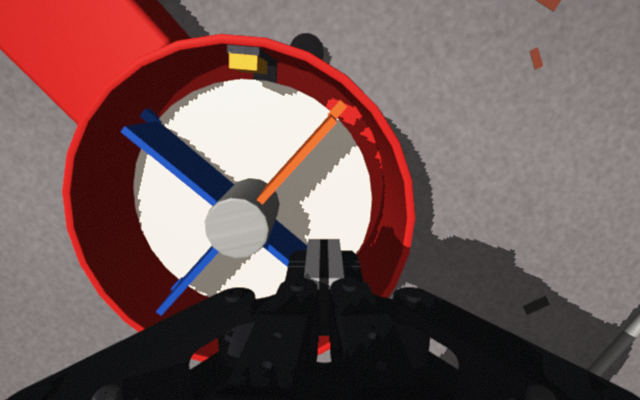

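Home confirmed: hub at 96.8 mm, and the ears should pass under the ribs. The wrist view shows the orange blade to (338,110) and the fingertip (325,260) over the gap clockwise of it. Next I'll descend and work out the circle.

jog_arm --series '[{"xyz": [0,0,20],"roll": 0,"claw": -1},{"xyz": [0,0,20],"roll": 0,"claw": -1},{"xyz": [0,0,15],"roll": 0,"claw": -1},{"xyz": [0,0,10],"roll": 0,"claw": -1},{"xyz": [0,0,0],"roll": 0,"claw": -1}]'

```text
time_s: 10.88
eef_pos: [0.5327, -0.0488, 0.0884]
ee_rot: [[0.942, 0.335, -0.002], [0.335, -0.942, 0.0], [-0.002, -0.001, -1.0]]
ft_force: [0.4, 0.3, -0.2]
gripper_width: -0.0002
finger_force: 0.0
```

```bash
python3 - <<'E'
from h import *
s=telemetry.observe(); R=np.array(s['ee_rot']); print(s['eef_pos'],s['ft_force'])
p=np.array(s['eef_pos'])[:2]-[.5155,-.0052]; r=np.hypot(*p); t=np.degrees(np.arctan2(*p[::-1])); print(r,t)
st=[3]*5+[4]*5+[6]*5+[8]*45; out=np.zeros(2); a=t; pos=p.copy()
for i,k in enumerate(st):
    a+=k; q=r*np.array([np.cos(np.radians(a)),np.sin(np.radians(a))])
    d=np.round((R.T@np.r_[q-pos,0])[:2]*1000,1); pos=pos+(R@np.r_[d/1000,0])[:2]
    print(d.tolist(),end='\n' if i%5==4 else ' ')
E
```

```text
[ 0.53273763 -0.04880671  0.08842432] [ 0.43902882  0.33646815 -0.2008998 ]
0.04689009498806907 -68.43123294306457
[2.5, -0.1] [2.4, -0.3] [2.4, -0.4] [2.4, -0.6] [2.4, -0.6]
[3.1, -1.1] [3.0, -1.3] [2.9, -1.4] [2.8, -1.7] [2.7, -1.9]
[3.7, -3.2] [3.5, -3.5] [3.0, -3.8] [2.6, -4.2] [2.1, -4.4]
[2.2, -6.2] [1.2, -6.4] [0.4, -6.6] [-0.6, -6.5] [-1.5, -6.3]
[-2.3, -6.2] [-3.2, -5.7] [-3.9, -5.2] [-4.6, -4.6] [-5.3, -4.0]
[-5.7, -3.1] [-6.1, -2.4] [-6.3, -1.5] [-6.6, -0.5] [-6.5, 0.3]
[-6.4, 1.2] [-6.2, 2.2] [-5.8, 2.9] [-5.4, 3.8] [-4.8, 4.4]
[-4.1, 5.1] [-3.4, 5.6] [-2.5, 6.0] [-1.7, 6.4] [-0.8, 6.5]
[0.1, 6.5] [1.0, 6.5] [1.9, 6.2] [2.8, 5.9] [3.5, 5.5]
[4.3, 5.0] [4.9, 4.3] [5.5, 3.5] [6.0, 2.8] [6.2, 1.9]
[6.5, 1.0] [6.5, 0.2] [6.5, -0.8] [6.3, -1.7] [6.1, -2.6]
[5.6, -3.3] [5.0, -4.2] [4.5, -4.7] [3.8, -5.4] [2.9, -5.8]
```

jog_arm --series '[{"xyz": [2.5,-0.1,0],"roll": 0,"claw": -1},{"xyz": [2.4,-0.3,0],"roll": 0,"claw": -1},{"xyz": [2.4,-0.4,0],"roll": 0,"claw": -1},{"xyz": [2.4,-0.6,0],"roll": 0,"claw": -1},{"xyz": [2.4,-0.6,0],"roll": 0,"claw": -1}]'

```text
time_s: 11.5
eef_pos: [0.5442, -0.0431, 0.0894]
ee_rot: [[0.942, 0.335, 0.0], [0.335, -0.942, -0.0], [0.0, 0.0, -1.0]]
ft_force: [-0.4, 0.6, 0.5]
gripper_width: -0.0003
finger_force: 0.0
```

jog_arm --series '[{"xyz": [3.1,-1.1,0],"roll": 0,"claw": -1},{"xyz": [3.0,-1.3,0],"roll": 0,"claw": -1},{"xyz": [2.9,-1.4,0],"roll": 0,"claw": -1},{"xyz": [2.8,-1.7,0],"roll": 0,"claw": -1},{"xyz": [2.7,-1.9,0],"roll": 0,"claw": -1}]'

```text
time_s: 12.12
eef_pos: [0.5552, -0.0312, 0.0892]
ee_rot: [[0.942, 0.335, -0.0], [0.335, -0.942, -0.0], [-0.0, 0.0, -1.0]]
ft_force: [-0.4, -0.4, 0.2]
gripper_width: 0.0
finger_force: 0.4
```

jog_arm --series '[{"xyz": [3.7,-3.2,0],"roll": 0,"claw": -1},{"xyz": [3.5,-3.5,0],"roll": 0,"claw": -1},{"xyz": [3.0,-3.8,0],"roll": 0,"claw": -1},{"xyz": [2.6,-4.2,0],"roll": 0,"claw": -1},{"xyz": [2.1,-4.4,0],"roll": 0,"claw": -1}]'

```text
time_s: 12.75
eef_pos: [0.563, -0.008, 0.0894]
ee_rot: [[0.942, 0.335, 0.0], [0.335, -0.942, -0.0], [0.0, 0.0, -1.0]]
ft_force: [-0.6, -0.5, 0.1]
gripper_width: -0.0001
finger_force: 0.4
```

jog_arm --series '[{"xyz": [2.2,-6.2,0],"roll": 0,"claw": -1},{"xyz": [1.2,-6.4,0],"roll": 0,"claw": -1},{"xyz": [0.4,-6.6,0],"roll": 0,"claw": -1},{"xyz": [-0.6,-6.5,0],"roll": 0,"claw": -1},{"xyz": [-1.5,-6.3,0],"roll": 0,"claw": -1}]'

```text
time_s: 13.38
eef_pos: [0.5536, 0.0228, 0.0894]
ee_rot: [[0.942, 0.335, 0.0], [0.335, -0.942, -0.0], [0.0, 0.0, -1.0]]
ft_force: [0.0, -1.0, 0.2]
gripper_width: 0.0
finger_force: 0.4
```

It passes the rib with about 1 N, so I'll continue.

jog_arm --series '[{"xyz": [-2.3,-6.2,0],"roll": 0,"claw": -1},{"xyz": [-3.2,-5.7,0],"roll": 0,"claw": -1},{"xyz": [-3.9,-5.2,0],"roll": 0,"claw": -1},{"xyz": [-4.6,-4.6,0],"roll": 0,"claw": -1},{"xyz": [-5.3,-4.0,0],"roll": 0,"claw": -1}]'

```text
time_s: 14.0
eef_pos: [0.5266, 0.0403, 0.0894]
ee_rot: [[0.942, 0.335, 0.0], [0.335, -0.942, 0.0], [0.0, 0.0, -1.0]]
ft_force: [1.1, -0.7, -0.9]
gripper_width: 0.0
finger_force: 0.4
```

jog_arm --series '[{"xyz": [-5.7,-3.1,0],"roll": 0,"claw": -1},{"xyz": [-6.1,-2.4,0],"roll": 0,"claw": -1},{"xyz": [-6.3,-1.5,0],"roll": 0,"claw": -1},{"xyz": [-6.6,-0.5,0],"roll": 0,"claw": -1},{"xyz": [-6.5,0.3,0],"roll": 0,"claw": -1}]'

```text
time_s: 14.62
eef_pos: [0.4947, 0.0364, 0.0894]
ee_rot: [[0.942, 0.335, 0.0], [0.335, -0.942, 0.0], [0.0, -0.0, -1.0]]
ft_force: [0.4, -0.2, -0.4]
gripper_width: -0.0001
finger_force: 0.5
```

jog_arm --series '[{"xyz": [-6.4,1.2,0],"roll": 0,"claw": -1},{"xyz": [-6.2,2.2,0],"roll": 0,"claw": -1},{"xyz": [-5.8,2.9,0],"roll": 0,"claw": -1},{"xyz": [-5.4,3.8,0],"roll": 0,"claw": -1},{"xyz": [-4.8,4.4,0],"roll": 0,"claw": -1}]'

```text
time_s: 15.25
eef_pos: [0.4727, 0.0128, 0.0892]
ee_rot: [[0.942, 0.335, -0.0], [0.335, -0.942, 0.0], [-0.0, -0.0, -1.0]]
ft_force: [1.1, 0.6, 0.3]
gripper_width: 0.0001
finger_force: 0.4
```

jog_arm --series '[{"xyz": [-4.1,5.1,0],"roll": 0,"claw": -1},{"xyz": [-3.4,5.6,0],"roll": 0,"claw": -1},{"xyz": [-2.5,6.0,0],"roll": 0,"claw": -1},{"xyz": [-1.7,6.4,0],"roll": 0,"claw": -1},{"xyz": [-0.8,6.5,0],"roll": 0,"claw": -1}]'

```text
time_s: 15.88
eef_pos: [0.4711, -0.0193, 0.0892]
ee_rot: [[0.942, 0.335, -0.0], [0.335, -0.942, 0.0], [-0.0, -0.0, -1.0]]
ft_force: [1.3, 1.3, 0.9]
gripper_width: -0.0004
finger_force: 0.5
```

jog_arm --series '[{"xyz": [0.1,6.5,0],"roll": 0,"claw": -1},{"xyz": [1.0,6.5,0],"roll": 0,"claw": -1},{"xyz": [1.9,6.2,0],"roll": 0,"claw": -1},{"xyz": [2.8,5.9,0],"roll": 0,"claw": -1},{"xyz": [3.5,5.5,0],"roll": 0,"claw": -1}]'

```text
time_s: 16.5
eef_pos: [0.4905, -0.0449, 0.0892]
ee_rot: [[0.942, 0.335, -0.0], [0.335, -0.942, -0.0], [-0.0, 0.0, -1.0]]
ft_force: [-0.4, 0.6, 0.9]
gripper_width: -0.0002
finger_force: 0.4
```

jog_arm --series '[{"xyz": [4.3,5.0,0],"roll": 0,"claw": -1},{"xyz": [4.9,4.3,0],"roll": 0,"claw": -1},{"xyz": [5.5,3.5,0],"roll": 0,"claw": -1},{"xyz": [6.0,2.8,0],"roll": 0,"claw": -1},{"xyz": [6.2,1.9,0],"roll": 0,"claw": -1}]'

```text
time_s: 17.12
eef_pos: [0.5218, -0.0521, 0.0893]
ee_rot: [[0.942, 0.335, -0.0], [0.335, -0.942, -0.0], [-0.0, 0.0, -1.0]]
ft_force: [-1.0, -0.3, 0.6]
gripper_width: 0.0002
finger_force: 0.5
```

jog_arm --series '[{"xyz": [6.5,1.0,0],"roll": 0,"claw": -1},{"xyz": [6.5,0.2,0],"roll": 0,"claw": -1},{"xyz": [6.5,-0.8,0],"roll": 0,"claw": -1},{"xyz": [6.3,-1.7,0],"roll": 0,"claw": -1},{"xyz": [6.1,-2.6,0],"roll": 0,"claw": -1}]'

```text
time_s: 17.75
eef_pos: [0.5505, -0.0375, 0.0893]
ee_rot: [[0.942, 0.335, 0.0], [0.335, -0.942, -0.0], [0.0, 0.0, -1.0]]
ft_force: [-1.5, 0.2, -0.5]
gripper_width: -0.0001
finger_force: 0.5
```

jog_arm --series '[{"xyz": [5.6,-3.3,0],"roll": 0,"claw": -1},{"xyz": [5.0,-4.2,0],"roll": 0,"claw": -1},{"xyz": [4.5,-4.7,0],"roll": 0,"claw": -1},{"xyz": [3.8,-5.4,0],"roll": 0,"claw": -1},{"xyz": [1.5,-2.9,0],"roll": 0,"claw": -1}]'

```text
time_s: 18.38
eef_pos: [0.5627, -0.011, 0.0894]
ee_rot: [[0.942, 0.336, 0.0], [0.336, -0.942, -0.0], [0.0, 0.0, -1.0]]
ft_force: [-0.4, -0.5, -0.1]
gripper_width: 0.0001
finger_force: 0.3
```

The turn is about 360 + 30 degrees. Now I'll back off, lift, and check.

jog_arm --series '[{"xyz": [-1,3,0],"roll": 0,"claw": -1},{"xyz": [-3,6,0],"roll": 0,"claw": -1},{"xyz": [0,0,-10],"roll": 0,"claw": -1},{"xyz": [0,0,-30],"roll": 0,"claw": -1},{"xyz": [0,0,-45],"roll": 0,"claw": -1}]'

```text
time_s: 19.0
eef_pos: [0.5608, -0.0215, 0.1742]
ee_rot: [[0.942, 0.335, -0.003], [0.335, -0.942, 0.001], [-0.003, -0.002, -1.0]]
ft_force: [0.3, 0.1, 0.0]
gripper_width: 0.0
finger_force: 0.0
```

jog_arm --series '[{"xyz": [-25,20,-30],"roll": 0,"claw": -1},{"xyz": [-42,32,-20],"roll": 0,"claw": -1},{"xyz": [-42,32,0],"roll": 0,"claw": -1},{"xyz": [-25,20,0],"roll": 0,"claw": -1},{"xyz": [0,0,0],"roll": 0,"claw": -1}]'

```text
time_s: 19.62
eef_pos: [0.4695, -0.1661, 0.2255]
ee_rot: [[0.944, 0.331, 0.002], [0.331, -0.944, -0.001], [0.001, 0.001, -1.0]]
ft_force: [0.2, 0.1, 0.4]
gripper_width: 0.0001
finger_force: 0.0
```

```bash
python3 - <<'E' 2>/dev/null
from h import *
C=np.array([.5155,-.0052])
for n,f in [('top','top3.png'),('scene','sc3.png')]:
    c=shot(n,f); W=world(c); hsv=cv2.cvtColor(c['img'],cv2.COLOR_BGR2HSV); H,S,V=[hsv[...,i].astype(int) for i in range(3)]
    d=W[...,:2]-C; rr=np.hypot(d[...,0],d[...,1]); z=W[...,2]
    m=(rr<.014)&(S<60)&(z<.14); print(n,'hubz',np.nanmedian(z[m]))
    o=(H>7)&(H<19)&(S>130)&(rr>.02)&(rr<.08)&(z>.05)&(z<.12); print('or',o.sum(),np.degrees(np.median(np.arctan2(d[o][:,1],d[o][:,0]))))
s=telemetry.observe(); print(s['time_s'],s['eef_pos'],s['ft_force'])
E
```

```text
top hubz 0.09629673480025626
or 26 11.00167745580815
scene hubz 0.09599914274420152
or 156 10.29649891417778
19.725 [ 0.47053238 -0.16427921  0.22501234] [ 0.73735789 -0.18203022  0.30810372]
```

View pics/sc3.png

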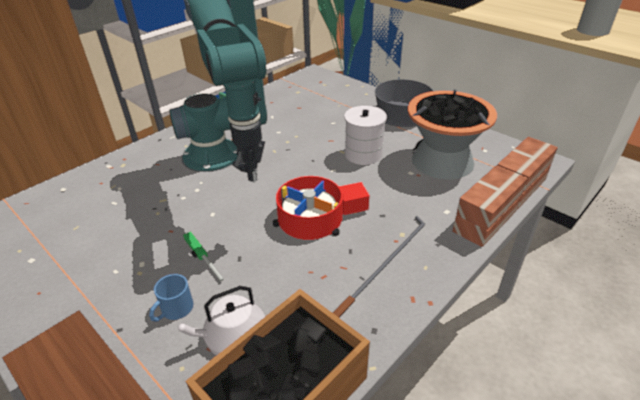

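The view shows the impeller down in the casing at (310,205), the orange blade turned to about 11 degrees (start -23, so about 393 degrees in total), and the other things where they were.

```bash
python3 -c "
from workcell import robot; print(robot.job_done())"
```

```text
the job is handed in; nothing more can be done
None
```

The impeller is pressed home (hub top at about 97 mm, highest reading 14.5 N), and I turned it by a blade about 393° counter-clockwise past the ribs, with readings of no more than about 2 N; the arm is clear, the other things look unmoved, and the job is handed in (no verdict came back).

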